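Lay out the soldering place on its two mats

TASK

Lay out the soldering place, each thing upright in the middle of its outlined square: on the blue mat the reel of solder on the left-hand square and the cream component box on the right-hand square beside it (left and right as the robot sees them). Lay the small white tape roll centrally on top of that component box; on the yellow mat put the white jar on the far square and the brown cardboard box on the near square in front of the jar. Leave the clear dish and the red tape roll where they lie.

Things in the scene. Friction and masses are not known exactly. Their poses are not given: they have to be found in the camera images.
- mat_blue: Blue bench mat, fixed, 88 (its x) x 178 (its y) x 3 mm thick, with two white outlined squares side by side, 74 mm each. Origin: centre of its underside; its top is 3 mm above the bench. Centre of the left-hand square at its y = +45 mm, of the right-hand square at its y = -45 mm (x = 0). At yaw 0 its x points away from the robot and its y to the robot's left; it is turned by at most 0.3 rad.
- mat_yellow: Yellow bench mat, fixed, 178 (its x) x 88 (its y) x 3 mm thick, with two white outlined squares one behind the other, 74 mm each. Origin: centre of its underside; its top is 3 mm above the bench. Centre of the far square at its x = +45 mm, of the near square at its x = -45 mm (y = 0). At yaw 0 its x points away from the robot and its y to the robot's left; it is turned by at most 0.3 rad.
- solder_reel_centre (a point): Centre of the reel of grey solder wire with white end discs, standing upright: 55 mm across the discs, 52 mm across the wound wire between them, 60 mm high, 0.35 to 0.6 kg, so grip it firmly round the wire. z up.
- part_box_centre (a point): Centre of the closed cream-coloured component box, 46 (its x) x 62 (its y) x 24 mm high, z up. At the start it stands on the near square of the yellow mat.
- tape_roll_centre (a point): Centre of the small white tape roll lying flat, 43 mm across, 19 mm high, with a hole through its middle, z up.
- jar_centre (a point): Centre of the white screw-lid jar, round, 59 mm across the lid (56 mm below it), 40 mm high, z up. The lid is fixed.
- carton_centre (a point): Centre of the small closed brown cardboard box, 34 (its x) x 30 (its y) x 24 mm high, z up.
- dish: Bystander: clear round sample dish with lid, 64 mm across, 15 mm high, loose, lying on the bench at the left. Origin: centre of its underside.
- red_roll: Bystander: flat red tape roll, 58 mm across, 10 mm high, loose, lying on the bench between the two mats. Origin: centre of its underside.
Not all that is in view belongs to the job. What is shaped like the part that bears carton_centre but black is not meant.

How it is judged:
By the outcome, as a careful person would: the job done as asked, in the order asked, and still so for the second after the job is handed in, with the robot touching nothing.
It also fails if it takes over 138 s, if anything falls off the work surface, if the arm or the gripper's body presses on something with over 40 N, if the wrist force passes 120 N, or if a joint passes its speed limit or range.

ROBOT

A 6-joint arm with a two-finger parallel gripper is mounted at the origin on the work surface; the furniture and walls round the work are solid. World frame = base frame: x ahead of the robot, y to its left, z up, the work surface at z = 0. Lengths are in m, angles in rad, forces in N, time in s.
With the tool pointing down it reaches from about 0.375 to 0.9 m from the base axis. Payload 3.1 kg.
Tool frame: the origin (TCP) lies at the very end of the fingers, on their centre line; the grasp point (between the pads) lies 19 mm behind it; z points along the fingers, y is the line along which they close (so a half turn about z gives the same grasp; the last joint's range is limited). The gripper opens to 85 mm and grips with 20 to 120 N. Pads are 22 mm wide; open, the fingers measure 114 mm over their backs; the gripper's body (76 mm by 85 mm) begins 54 mm behind the grasp point. The pads swing forward as they close: fully open they stand 13 mm farther back than shut.
Start: joints at [-1.399, 0.527, 1.433, -0, 1.181, -0.178], TCP at [0.215, -0.587, 0.231] pointing down, gripper open.
Joint ranges: [-3.08, 3.08], [-0.75, 2.2], [0.22, 2.44], [-1.43, 4.57], [0, 2.65], [-2.85, 2.85]. Speed limits (rad/s): [2.79, 2.79, 3.14, 3.14, 3.14, 3.14].

INTERFACE

Orientations are given as a rotation vector (axis times angle).
In Python, from workcell import monitor, imaging, env gives the robot as it stands. The module is installed in compiled form; this text tells all that it offers.
- The arm moves only by the tool carry_out, never from a script. Its argument "targets" is one flat list of numbers, 5 for each row, row after row: the shift along the world's x, y, z scaled (see below), then the turn about the world's z scaled (see below), then the opening, from -1 (shut) to 1 (fully open). A call has 1 to 20 rows; each row shifts and turns the commanded pose from where the row before left it; what a row does not reach is not made up. The controller multiplies each number of a shift by 0.05 m and each number of a turn by 6 degrees. A row lasts 1/10 s, in which the tool goes at most 50 mm and 8.59 degrees, less where a joint would pass 70% of its speed; a pose out of reach is approached as far as the arm can. A call with a number of a shift or a turn outside -1 to 1 is refused whole. A call with a gripper value outside its range is refused whole. The fingers move at their own pace and stop on an object; the grip force is fixed at half the most. Time passes only in rows, so rows that do not move let the fingers close. It gives the time, the measured TCP pose, the force, the opening and the grip force at its end, in the units of the state.
- monitor.sense(): the state, without advancing time (a new reading comes with each control period).
- imaging.capture(name): name is "scene" or "top"; returns the picture (384x512x3 uint8, blue, green, red); there is no depth.
- imaging.camera_info(name): a dict with "fx", "fy", "cx", "cy" (pixels), "R" (3x3) and "t" (3): a world point X has camera coordinates R X + t. Camera axes: x right, y down, z forward; pixel columns grow to the right and rows downward; lengths in m; the calibration is good to about 2 mm. A picture is of the moment at which its call begins. camera_info takes no time and is no camera call.
- env.job_done(): hands the job in; it is judged then, once.
The state is a dict: "time_s": time; "joint_pos": joint angles; "dq": joint speeds; "effort": joint torques, N m; "ee_pos": TCP position; "ee_rot": TCP orientation; "contact_force": force on the tool from outside, world axes, zero at the start; "wrist_torque": the same for the moment, N m; "finger_gap": finger opening in m; "finger_force": force on a finger pad.
Only numpy, scipy, OpenCV 4.12 (cv2) and the standard library are available. Lean on these libraries where they do the work, as an engineer would, in place of code of your own. Each camera call takes 0.05 s, during which the arm holds its last target. There are 200 camera calls.

## Working session

There is one attempt and no reset: what is moved stays moved. The work goes in short steps, Python scripts to look and compute and a tool call to move; the robot and the scene stay as the last step left them, time stands still between calls to the robot, and variables do not carry over. Pictures are saved under pics/ and viewed, at most 14 in all, crops included, and the job is handed in when it is done.

Besides the shell and the picture viewer there is one more tool, called in YAML: its name, and indented under it one key for each argument. carry_out: Moves the arm, as the interface text tells. Shifts and turns lie within -1 to 1; 1 stands for 0.05 m of shift or 6 degrees of turn. Its arguments: {"type":"object","properties":{"targets":{"type":"array","items":{"type":"number"}}},"required":["targets"]}

```bash
mkdir -p pics
python3 - <<'E'
from workcell import monitor, imaging, env
import cv2,json
for n in("scene","top"):
    im=imaging.capture(n); cv2.imwrite(f"pics/{n}0.png",im)
    i=imaging.camera_info(n); print(n,i)
s=monitor.sense();print(s)
E
```

```text
scene {'fx': 351.31536903537034, 'fy': 351.31536903537034, 'cx': 257.9509502098734, 'cy': 188.43573547847848, 'R': array([[ 0.95582056,  0.29324854, -0.02030651],
       [ 0.11114326, -0.42448691, -0.89858669],
       [-0.27212909,  0.8566307 , -0.43832591]]), 't': array([-0.48219077, -0.00884736,  0.99946283])}
top {'fx': 368.9134129765661, 'fy': 368.9134129765661, 'cx': 254.58778513565164, 'cy': 188.97580070839248, 'R': array([[ 1.31786164e-02, -9.99912961e-01, -6.28577355e-04],
       [-9.78883059e-01, -1.27731927e-02, -2.04021574e-01],
       [ 2.03995787e-01,  3.30402577e-03, -9.78966191e-01]]), 't': array([0.04002786, 0.51930201, 0.81412876])}
{'time_s': 0.1, 'joint_pos': array([-1.39850197e+00,  5.28372977e-01,  1.43377140e+00, -2.48642623e-05,
        1.18137707e+00, -1.78513230e-01]), 'dq': array([-1.80250527e-04, -1.66280168e-03, -1.22255742e-03, -8.89121450e-04,
       -2.72033675e-05, -8.48296422e-04]), 'effort': array([-7.31358159e-04, -4.43306243e+01, -1.78585982e+01, -2.25231847e-04,
        3.92902279e-03,  1.25218841e-05]), 'ee_pos': array([ 0.21468786, -0.58629346,  0.23043248]), 'ee_rot': array([-3.09148670e+00, -5.47904006e-01,  2.66808801e-05]), 'contact_force': array([-0.97729474, -0.25787831, -0.08586106]), 'wrist_torque': array([-0.05305668, -0.00819658,  0.01467914]), 'finger_force': 0.0, 'finger_gap': 0.08505315383947107}
```

View pics/scene0.png

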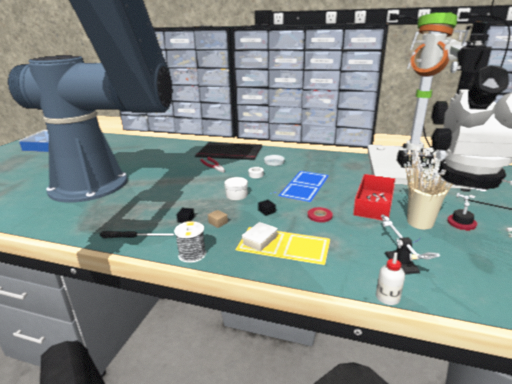

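View pics/top0.png

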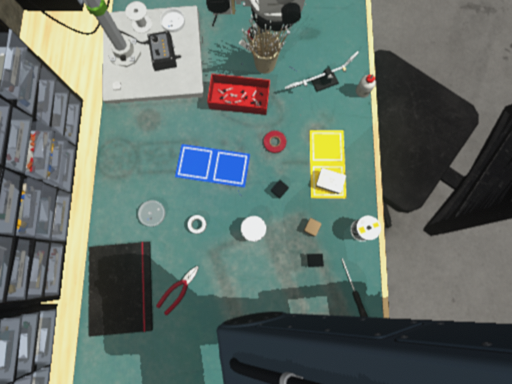

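```bash
cat > h.py <<'E'
import numpy as np, cv2
from workcell import imaging
I={n:imaging.camera_info(n) for n in("scene","top")}
def cast(n,uv,z):
    i=I[n];C=-i["R"].T@i["t"]
    d=i["R"].T@np.array([(uv[0]-i["cx"])/i["fx"],(uv[1]-i["cy"])/i["fy"],1.])
    return C+d*(z-C[2])/d[2]
def blobs(mask,box,amin=40):
    m=np.zeros_like(mask);x0,y0,x1,y1=box;m[y0:y1,x0:x1]=mask[y0:y1,x0:x1]
    cs,_=cv2.findContours(m,cv2.RETR_EXTERNAL,cv2.CHAIN_APPROX_NONE)
    return [c for c in cs if cv2.contourArea(c)>amin]
def rect(n,c,z):
    """metric min-area rect of a contour cast to height z: centre, sizes, yaw deg of first side"""
    P=np.array([cast(n,p[0],z)[:2] for p in c])*1000
    r=cv2.minAreaRect(P.astype(np.float32));M=cv2.moments(cv2.convexHull(c))
    cen=cast(n,(M['m10']/M['m00'],M['m01']/M['m00']),z)[:2]*1000
    return np.round(r[0],1),np.round(r[1],1),round(r[2],1),'centroid',np.round(cen,1),'px',np.round([M['m10']/M['m00'],M['m01']/M['m00']])
def masks(im):
    h=cv2.cvtColor(im,cv2.COLOR_BGR2HSV);R=lambda a,b:cv2.inRange(h,a,b)
    return dict(blue=R((105,120,80),(130,255,255)),yellow=R((22,120,120),(35,255,255)),white=R((0,0,150),(180,70,255)),
      brown=R((8,60,60),(21,200,220)),red=R((170,100,80),(180,255,255))|R((0,130,80),(5,255,255)))
E
python3 - <<'E'
from h import *
im=cv2.imread("pics/top0.png");m=masks(im)
for k,z,b in[("blue",.003,(150,120,270,200)),("yellow",.003,(295,115,360,210)),("white",.02,(180,160,385,250)),("brown",.012,(295,210,330,245)),("red",.005,(255,120,300,160))]:
    for c in blobs(m[k],b): print(k,*rect("top",c,z))
m2=m["yellow"]|m["white"]
for c in blobs(m2,(295,115,360,210)): print("mat+box",*rect("top",c,.003))
cv2.imwrite("pics/c0.png",cv2.resize(im[120:280,180:390],None,fx=3.7,fy=3.7,interpolation=cv2.INTER_CUBIC))
E
```

```text
blue [589.8 154.5] [179.4  89.8] 82.0 centroid [589.2 154.3] px [212. 165.]
yellow [ 598.  -135.6] [178.1  88.1] 0.5 centroid [ 596.7 -135.4] px [327. 164.]
white [ 434.2 -228.1] [62.2 58.3] 0.8 centroid [ 433.5 -226.5] px [368. 228.]
white [429.4  48.3] [60.8 60.9] 46.0 centroid [429.6  48.5] px [253. 228.]
white [438.9 184.5] [43.2 43.5] 46.8 centroid [438.4 184.6] px [197. 224.]
white [ 557.3 -132.6] [85.6 54.2] 71.7 centroid [ 555.2 -136.4] px [329. 178.]
brown [435.6 -92.9] [29.9 35.1] 62.6 centroid [435.4 -93. ] px [312. 227.]
red [653.6  -2.3] [56.4 53.8] 0.5 centroid [653.8  -2.1] px [274. 141.]
mat+box [ 599.5 -135.6] [180.9  92.5] 0.4 centroid [ 597.8 -136.2] px [327. 163.]
```

View pics/c0.png

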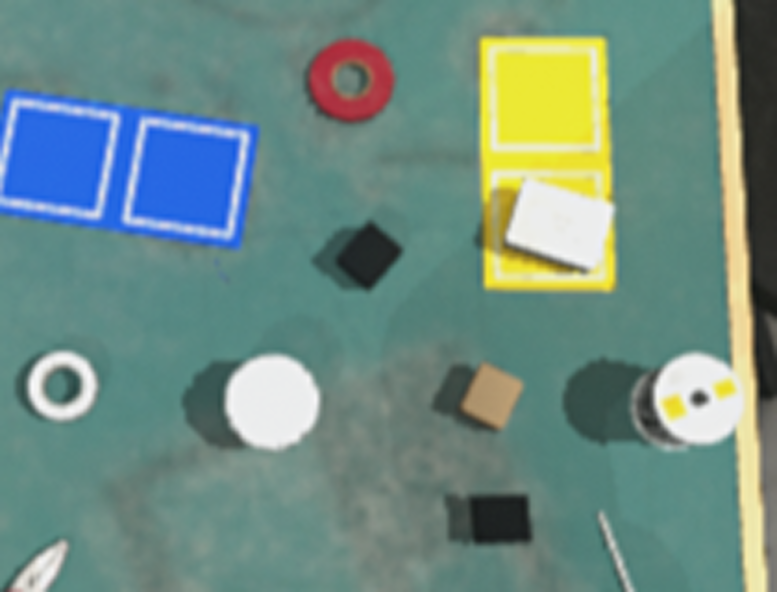

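Run:
```python
from h import *
im=cv2.imread("pics/top0.png");g=im.min(2)
w=cv2.inRange(im,(195,195,195),(255,255,255))
w=cv2.morphologyEx(w,cv2.MORPH_OPEN,np.ones((5,5)))
for k,z,b in[("box",.027,(295,160,360,205)),("reel",.06,(345,205,385,245)),("jar",.04,(230,210,275,250)),("jar",.0397,(180,205,215,245))]:
    mm=w if k!="jar" else cv2.inRange(im,(170,170,170),(255,255,255))
    if b[0]==180:z=.019
    if k=="reel":
        h=cv2.cvtColor(im,cv2.COLOR_BGR2HSV); mm=w|masks(im)["yellow"]
        mm=cv2.morphologyEx(mm,cv2.MORPH_OPEN,cv2.getStructuringElement(cv2.MORPH_ELLIPSE,(9,9)))
    for c in blobs(mm,b): print(k,*rect("top",c,z))
sc=cv2.imread("pics/scene0.png");s=masks(sc)
for k,z,b in[("white",.0,(165,215,215,265)),("white",.02,(215,170,255,202)),("white",.0095,(245,160,270,182)),("brown",.012,(200,205,235,230))]:
    for c in blobs(s[k],b): print('scene',k,*rect("scene",c,z), cv2.boundingRect(c))
```

```text
box [ 548.8 -139.6] [62.5 45.4] 73.3 centroid [ 548.6 -139.7] px [331. 180.]
reel [ 417.8 -222.1] [19.7 33.7] 18.8 centroid [ 418.2 -222. ] px [372. 233.]
reel [ 446.9 -210.7] [20.7 30.2] 0.8 centroid [ 447.  -210.6] px [366. 220.]
jar [427.9  48.8] [57.9 56.2] 45.5 centroid [427.8  49.1] px [253. 228.]
jar [439.5 185.3] [40.9 41.2] 0.8 centroid [438.9 185.4] px [196. 224.]
scene white [ 435.  -226.1] [58.6 33.5] 12.1 centroid [ 434.7 -224. ] px [190. 257.] (177, 252, 30, 12)
scene white [ 386.8 -139.1] [87.3 82.5] 78.9 centroid [ 388.2 -140.5] px [189. 231.] (165, 221, 49, 21)
scene white [ 320.6 -103.7] [22.8 34.8] 30.5 centroid [ 320.8 -103.5] px [170. 219.] (165, 215, 11, 8)
scene white [411.5  73.3] [114.4 196.9] 17.6 centroid [412.8  69.9] px [233. 184.] (215, 170, 40, 32)
scene white [436.2 205. ] [ 76.9 161.6] 15.4 centroid [440.6 206.6] px [258. 170.] (245, 160, 25, 22)
scene brown [435.2 -91.4] [41.5 68. ] 21.7 centroid [436. -91.] px [217. 218.] (208, 211, 19, 16)
```

The reel is the white disc with yellow labels at px (368,228). The carton is the brown box at px (312,227). The two black boxes at (280,188) and (315,260) are look-alikes and excluded by colour; the crop confirms it. The component box is at px (331,180), the tape roll at (197,224) and the jar at (253,228). I start with the reel.

carry_out:
  targets: [0.36, 0.62, -0.22, 0, 1, 0.36, 0.62, -0.22, 0, 1, 0.36, 0.62, -0.22, 0, 1, 0.36, 0.62, -0.22, 0, 1, 0.36, 0.62, -0.22, 0, 1, 0.36, 0.62, -0.22, 0, 1, 0.36, 0.62, -0.22, 0, 1, 0.36, 0.62, -0.22, 0, 1, 0.36, 0.62, -0.22, 0, 1, 0.36, 0.62, -0.22, 0, 1, 0.36, 0.62, -0.22, 0, 1, 0.36, 0.62, -0.22, 0, 1, 0, 0, 0, 0, 1, 0, 0, 0, 0, 1]

```text
time_s: 1.5
ee_pos: [0.4309, -0.2143, 0.099]
ee_rot: [-3.092, -0.552, 0.001]
contact_force: [0.3, -0.5, -0.4]
finger_gap: 0.0854
finger_force: 0.0
```

Run:
```python
from h import *
print(cast("top",(367.6,227.7),.06))
im=imaging.capture("top");cv2.imwrite("pics/r1.png",cv2.resize(im[150:300,260:400],None,fx=4,fy=4,interpolation=cv2.INTER_CUBIC))
```

```text
[ 0.43042846 -0.212444    0.06      ]
```

View pics/r1.png

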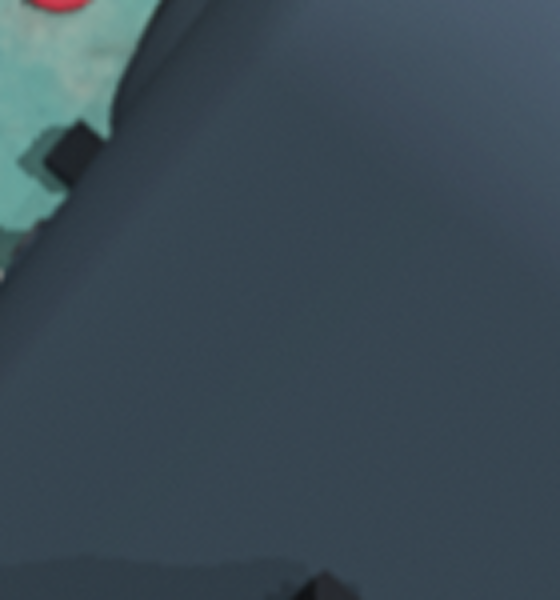

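The arm hides the reel from the top camera. The measured centre (0.430, -0.213) fits the TCP, so I descend and grip.

carry_out:
  targets: [0, 0, -0.45, 0, 1, 0, 0, -0.45, 0, 1, 0, 0, -0.45, 0, 1, 0, 0, -0.3, 0, 1, 0, 0, -0.15, 0, 1, 0, 0, 0, 0, 1, 0, 0, 0, 0, 0, 0, 0, 0, 0, -1, 0, 0, 0, 0, -1, 0, 0, 0, 0, -1, 0, 0, 0, 0, -1, 0, 0, 0, 0, -1, 0, 0, 0, 0, -1]

```text
time_s: 2.85
ee_pos: [0.4314, -0.2157, 0.0104]
ee_rot: [3.091, 0.548, 0.002]
contact_force: [-1.3, -0.7, 6.7]
finger_gap: 0.0504
finger_force: 57.8
```

carry_out:
  targets: [0, 0, 0.2, 0, -1, 0, 0, 0.4, 0, -1, 0, 0, 0.5, 0, -1, 0, 0, 0.5, 0, -1, 0, 0, 0.4, 0, -1, 0, 0, 0, 0, -1, 0, 0, 0, 0, -1]

```text
time_s: 3.55
ee_pos: [0.4306, -0.2145, 0.1094]
ee_rot: [3.093, 0.549, 0.0]
contact_force: [-0.2, 0.1, -3.7]
finger_gap: 0.0507
finger_force: 58.7
```

Run:
```python
from h import *
im=imaging.capture("scene");cv2.imwrite("pics/r2.png",cv2.resize(im[130:290,120:330],None,fx=3.5,fy=3.5,interpolation=cv2.INTER_CUBIC))
```

```text
(no output)
```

View pics/r2.png

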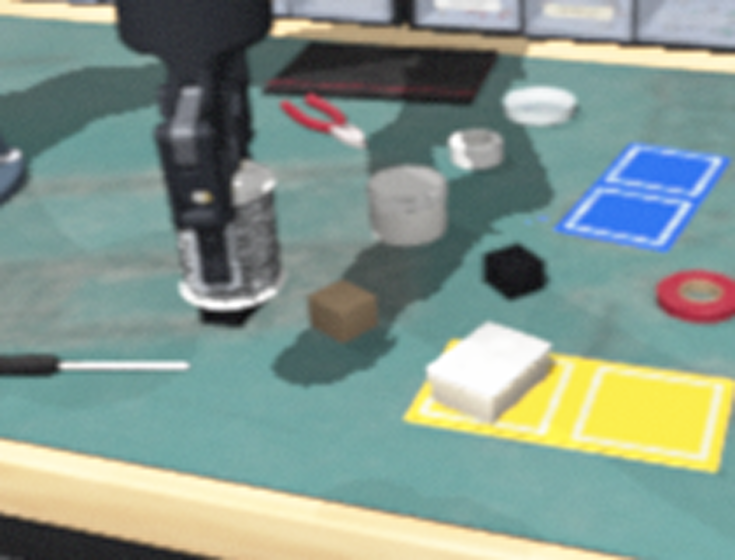

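Run:
```python
from h import *
i=I["scene"];t=np.linspace(0,6.28,200)
P=np.c_[.4306+.0275*np.cos(t),-.2145+.0275*np.sin(t),0*t+.1]
p=P@i["R"].T+i["t"];u=p[:,:2]/p[:,2:]*i["fx"]+[i["cx"],i["cy"]]
c=(u-[120,130])*3.5
print(c.min(0),c.max(0)); print("1cm px",p[:,2].mean())
```

```text
[175.44392219 255.45058559] [280.38155008 306.5424347 ]
1cm px 0.6546703552572241
```

carry_out:
  targets: [0.14, 0.35, 0, 0, -1, 0.27, 0.69, 0, 0, -1, 0.27, 0.69, 0, 0, -1, 0.27, 0.69, 0, 0, -1, 0.27, 0.69, 0, 0, -1, 0.27, 0.69, 0, 0, -1, 0.27, 0.69, 0, 0, -1, 0.27, 0.69, 0, 0, -1, 0.27, 0.69, 0, 0, -1, 0.27, 0.69, 0, 0, -1, 0.27, 0.69, 0, 0, -1, 0.27, 0.69, 0, 0, -1, 0.17, 0.34, 0, 0, -1, 0, 0, -0.3, 0, -1, 0, 0, -0.5, 0, -1, 0, 0, -0.5, 0, -1, 0, 0, -0.3, 0, -1, 0, 0, -0.15, 0, -1, 0, 0, 0, 0, -1, 0, 0, 0, 0, -1]

```text
time_s: 5.6
ee_pos: [0.5953, 0.1988, 0.0221]
ee_rot: [3.093, 0.548, 0.001]
contact_force: [1.0, 0.5, -3.7]
finger_gap: 0.0503
finger_force: 58.8
```

carry_out:
  targets: [0, 0, -0.1, 0, -1, 0, 0, -0.07, 0, -1, 0, 0, 0, 0, -1, 0, 0, 0, 0, -0.5, 0, 0, 0, 0, 0.4, 0, 0, 0, 0, 1, 0, 0, 0, 0, 1, 0, 0, 0, 0, 1, 0, 0, 0.2, 0, 1, 0, 0, 0.5, 0, 1, 0, 0, 0.7, 0, 1, 0, 0, 0.5, 0, 1]

```text
time_s: 6.8
ee_pos: [0.5955, 0.1992, 0.1108]
ee_rot: [3.093, 0.548, 0.004]
contact_force: [0.8, 0.4, -0.5]
finger_gap: 0.0853
finger_force: 0.0
```

carry_out:
  targets: [-0.08, -0.56, 0, 0.74, 1, -0.08, -0.56, 0, 0.74, 1, -0.08, -0.56, 0, 0.74, 1, -0.08, -0.56, 0, 0.74, 1, -0.08, -0.56, 0, 0.74, 1, -0.08, -0.56, 0, 0.74, 1, -0.08, -0.56, 0, 0.74, 1, -0.08, -0.56, 0, 0.74, 1, -0.08, -0.56, 0, 0.74, 1, -0.08, -0.56, 0, 0.74, 1, -0.08, -0.56, 0, 0.74, 1, -0.08, -0.56, 0, 0.74, 1, 0.03, -0.06, 0, 0, 1, 0, 0, 0, 0, 1, 0, 0, 0, 0, 1]

```text
time_s: 8.3
ee_pos: [0.5482, -0.1391, 0.1086]
ee_rot: [-2.519, -1.877, -0.0]
contact_force: [-0.8, 0.8, 0.5]
finger_gap: 0.0856
finger_force: 0.0
```

Run:
```python
from h import *
im=imaging.capture("top");cv2.imwrite("pics/b1.png",im)
s=imaging.capture("scene")
cv2.imwrite("pics/b2.png",np.hstack([cv2.resize(im[120:270,140:380],None,fx=1.6,fy=1.6,interpolation=cv2.INTER_CUBIC)[:240],cv2.resize(s[150:300,200:380],None,fx=1.6,fy=1.6)[:240]]))
from workcell import monitor
from scipy.spatial.transform import Rotation as Q
q=monitor.sense()["ee_rot"];x=Q.from_rotvec(q).as_matrix()[:,0];print(np.degrees(np.arctan2(x[1],x[0])))
```

```text
73.43953441331371
```

View pics/b2.png

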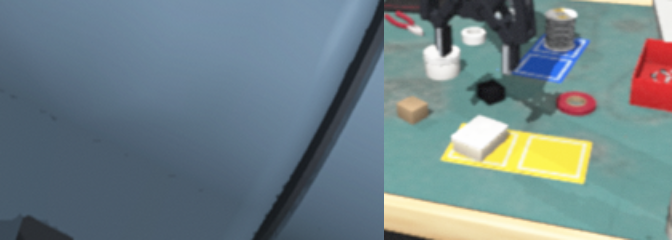

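carry_out:
  targets: [0, 0, -0.4, 0, 1, 0, 0, -0.6, 0, 1, 0, 0, -0.5, 0, 1, 0, 0, -0.35, 0, 1, 0, 0, -0.2, 0, 1, 0, 0, 0, 0, 1, 0, 0, 0, 0, 0.3, 0, 0, 0, 0, -0.3, 0, 0, 0, 0, -1, 0, 0, 0, 0, -1, 0, 0, 0, 0, -1, 0, 0, 0, 0, -1]

```text
time_s: 9.6
ee_pos: [0.5493, -0.1403, 0.0072]
ee_rot: [2.517, 1.875, 0.002]
contact_force: [0.3, 1.1, 6.6]
finger_gap: 0.0448
finger_force: 63.5
```

carry_out:
  targets: [0, 0, 0.3, 0, -1, 0, 0, 0.6, 0, -1, 0, 0, 0.6, 0, -1, 0, 0, 0.5, 0, -1, 0.04, 0.28, 0, 0.16, -1, 0.08, 0.59, 0, 0.16, -1, 0.08, 0.59, 0, 0.16, -1, 0.08, 0.59, 0, 0.16, -1, 0.08, 0.59, 0, 0.16, -1, 0.08, 0.59, 0, 0.16, -1, 0.08, 0.59, 0, 0.16, -1, 0.08, 0.59, 0, 0.16, -1, 0.08, 0.59, 0, 0.16, -1, 0, 0, -0.3, 0, -1, 0, 0, -0.6, 0, -1, 0, 0, -0.5, 0, -1, 0, 0, -0.3, 0, -1, 0, 0, 0, 0, -1, 0, 0, 0, 0, -1]

```text
time_s: 11.5
ee_pos: [0.5822, 0.1103, 0.0208]
ee_rot: [-2.37, -2.061, 0.0]
contact_force: [-0.5, -0.3, 0.8]
finger_gap: 0.0448
finger_force: 62.8
```

Run:
```python
from h import *
s=imaging.capture("scene");cv2.imwrite("pics/b3.png",cv2.resize(s[140:220,250:350],None,fx=5,fy=5,interpolation=cv2.INTER_CUBIC))
from workcell import monitor
from scipy.spatial.transform import Rotation as Q
q=monitor.sense()["ee_rot"];x=Q.from_rotvec(q).as_matrix()[:,0];print(np.degrees(np.arctan2(x[1],x[0])))
```

```text
82.02145727008812
```

View pics/b3.png

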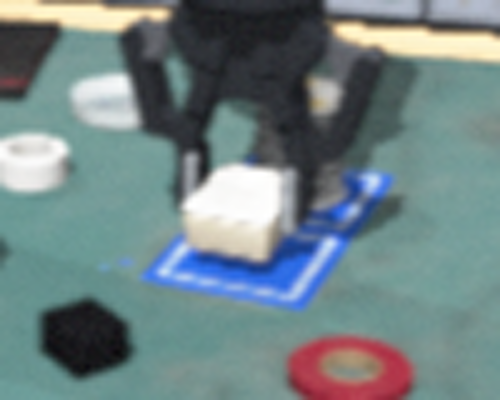

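carry_out:
  targets: [0.01, 0, -0.15, 0, -1, 0.01, 0, -0.11, 0, -1, 0, 0, 0, 0, -1, 0, 0, 0, 0, -0.1, 0, 0, 0, 0, 0.4, 0, 0, 0, 0, 1, 0, 0, 0, 0, 1, 0, 0, 0.2, 0, 1, 0, 0, 0.6, 0, 1, 0, 0, 0.7, 0, 1, 0, 0, 0.5, 0, 1, -0.4, -0.7, 0, 0, 1, -0.4, -0.7, 0, 0, 1, -0.4, -0.7, 0, 0, 1, -0.4, -0.7, 0, 0, 1, -0.4, -0.7, 0, 0, 1, -0.4, -0.7, 0, 0, 1]

```text
time_s: 13.25
ee_pos: [0.4628, -0.1012, 0.1087]
ee_rot: [2.369, 2.061, 0.001]
contact_force: [-0.7, -0.8, -0.4]
finger_gap: 0.0856
finger_force: 0.0
```

Run:
```python
from h import *
im=imaging.capture("top");s=imaging.capture("scene")
cv2.imwrite("pics/p1raw.png",im)
cv2.imwrite("pics/p1.png",cv2.resize(im[130:250,140:290],None,fx=5,fy=5,interpolation=cv2.INTER_CUBIC))
```

```text
(no output)
```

View pics/p1.png

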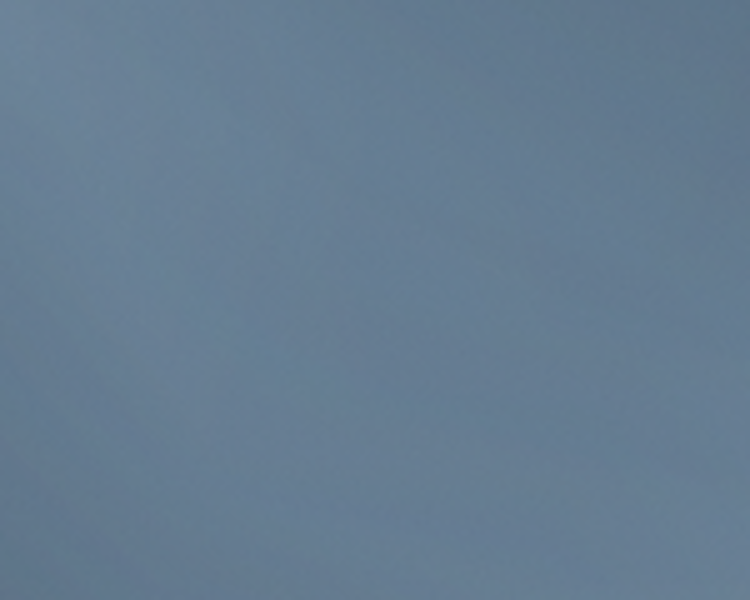

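carry_out:
  targets: [-0.32, -0.8, 0.1, 0, 1, -0.32, -0.8, 0.1, 0, 1, -0.32, -0.8, 0.1, 0, 1, -0.32, -0.8, 0.1, 0, 1, -0.32, -0.8, 0.1, 0, 1, -0.32, -0.8, 0.1, 0, 1, -0.32, -0.8, 0.1, 0, 1, -0.32, -0.8, 0.1, 0, 1, -0.32, -0.8, 0.1, 0, 1, -0.32, -0.8, 0.1, 0, 1]

```text
time_s: 14.35
ee_pos: [0.3033, -0.5012, 0.1588]
ee_rot: [2.37, 2.061, 0.0]
contact_force: [0.6, -0.5, -0.5]
finger_gap: 0.0853
finger_force: 0.0
```

Run:
```python
from h import *
im=imaging.capture("top");cv2.imwrite("pics/p2raw.png",im)
cv2.imwrite("pics/p2.png",cv2.resize(im[130:250,140:290],None,fx=5,fy=5,interpolation=cv2.INTER_CUBIC))
w=cv2.inRange(im,(150,165,165),(255,255,255));w=cv2.morphologyEx(w,cv2.MORPH_OPEN,np.ones((5,5)))
for c in blobs(w,(150,125,260,200)): print(*rect("top",c,.027),rect("top",c,.063)[0])
for c in blobs(w,(180,205,275,250)): print(*rect("top",c,.019))
```

```text
[581.3 112.3] [64.3 47.1] 81.0 centroid [581.2 112. ] px [228. 166.] [571.5 109.5]
[591.4 202.1] [28.1 44.3] 0.7 centroid [591.6 202. ] px [192. 161.] [581.2 195.6]
[620.9 212. ] [25.9 42.1] 0.7 centroid [620.4 211.7] px [189. 150.] [609.4 205.1]
[430.6  49.5] [57.4 57.6] 0.8 centroid [430.1  49.2] px [253. 228.]
```

View pics/p2.png

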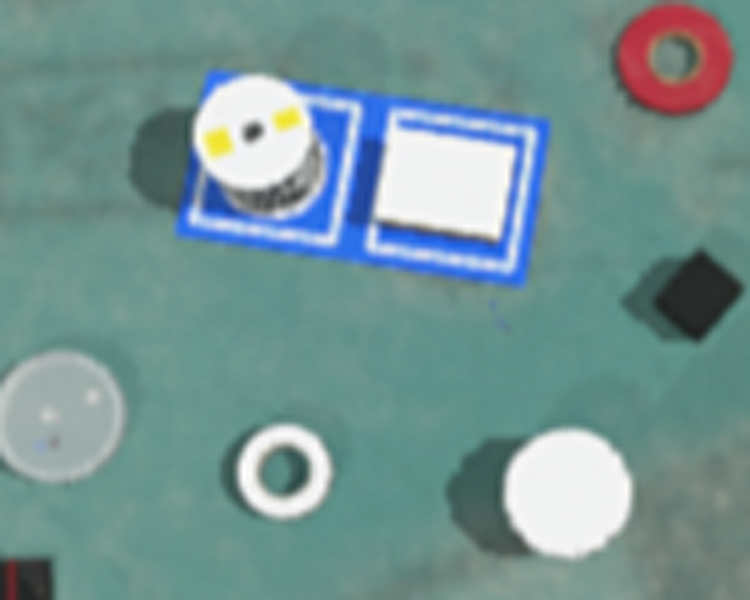

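carry_out:
  targets: [0.39, 0.5, -0.1, 0, 1, 0.39, 0.5, -0.1, 0, 1, 0.39, 0.5, -0.1, 0, 1, 0.39, 0.5, -0.1, 0, 1, 0.39, 0.5, -0.1, 0, 1, 0.39, 0.5, -0.1, 0, 1, 0.39, 0.5, -0.1, 0, 1, 0, 0.93, 0, 0, 1, 0, 0.93, 0, 0, 1, 0, 0.93, 0, 0, 1, 0, 0.93, 0, 0, 1, 0, 0.93, 0, 0, 1, 0, 0.93, 0, 0, 1, 0, 0.93, 0, 0, 1, 0, 0.93, 0, 0, 1, 0, 0.93, 0, 0, 1, 0, 0.93, 0, 0, 1, 0, 0.93, 0, 0, 1, 0, 0, 0, 0, 1, 0, 0, 0, 0, 1]

```text
time_s: 16.4
ee_pos: [0.4393, 0.1884, 0.1233]
ee_rot: [2.366, 2.066, 0.001]
contact_force: [-0.4, -0.7, 0.6]
finger_gap: 0.0854
finger_force: 0.0
```

carry_out:
  targets: [0, 0, -0.5, 0, 1, 0, 0, -0.7, 0, 1, 0, 0, -0.6, 0, 1, 0, 0, -0.4, 0, 1, 0, 0, -0.15, 0, 1, 0, 0, 0, 0, 1, 0, 0, 0, 0, 1]

```text
time_s: 17.1
ee_pos: [0.4404, 0.1861, 0.006]
ee_rot: [2.371, 2.06, 0.001]
contact_force: [-0.0, 1.1, 0.3]
finger_gap: 0.0856
finger_force: 0.0
```

Lower by 2 mm more, then close and lift.

carry_out:
  targets: [0, -0.02, -0.04, 0, 1, 0, 0, 0, 0, 0.2, 0, 0, 0, 0, -0.3, 0, 0, 0, 0, -1, 0, 0, 0, 0, -1, 0, 0, 0, 0, -1, 0, 0, 0, 0, -1, 0, 0, 0.3, 0, -1, 0, 0, 0.6, 0, -1, 0, 0, 0.6, 0, -1, 0, 0, 0.5, 0, -1, 0, 0, 0, 0, -1]

```text
time_s: 18.3
ee_pos: [0.4417, 0.1861, 0.1061]
ee_rot: [2.368, 2.06, 0.009]
contact_force: [0.7, 1.1, -1.6]
finger_gap: 0.0406
finger_force: 61.0
```

carry_out:
  targets: [0.28, -0.15, 0, 0, -1, 0.56, -0.3, 0, 0, -1, 0.56, -0.3, 0, 0, -1, 0.56, -0.3, 0, 0, -1, 0.56, -0.3, 0, 0, -1, 0.28, -0.13, 0, 0, -1, 0, 0, 0, 0, -1, 0, 0, -0.3, 0, -1, 0, 0, -0.5, 0, -1, 0, 0, -0.4, 0, -1, 0, 0, -0.15, 0, -1, 0, 0, 0, 0, -1, 0, 0, 0, 0, -1]

```text
time_s: 19.6
ee_pos: [0.5797, 0.1118, 0.0359]
ee_rot: [-2.37, -2.062, 0.0]
contact_force: [0.2, -0.4, 0.5]
finger_gap: 0.0405
finger_force: 61.0
```

carry_out:
  targets: [0.02, 0, -0.04, 0, -1, 0.01, 0, -0.03, 0, -1, 0, 0, 0, 0, -1]

```text
time_s: 19.9
ee_pos: [0.5817, 0.1116, 0.0328]
ee_rot: [2.37, 2.061, 0.001]
contact_force: [-0.2, -0.3, -0.3]
finger_gap: 0.0407
finger_force: 61.0
```

carry_out:
  targets: [0, 0, -0.02, 0, -1, 0, 0, 0, 0, -1, 0, 0, 0, 0, -0.2, 0, 0, 0, 0, 0.2, 0, 0, 0, 0, 0.6, 0, 0, 0, 0, 1, 0, 0, 0.2, 0, 1, 0, 0, 0.6, 0, 1, 0, 0, 0.6, 0, 1, -0.5, -0.2, 0.2, 0, 1, -0.5, -0.2, 0, 0, 1, -0.5, -0.2, 0, 0, 1, -0.5, -0.2, 0, 0, 1, -0.5, -0.2, 0, 0, 1, -0.5, -0.2, 0, 0, 1, -0.08, -0.05, 0, 0, 1, 0, 0, 0, 0, 1, 0, 0, 0, 0, 1]

```text
time_s: 21.7
ee_pos: [0.4295, 0.0489, 0.1118]
ee_rot: [2.369, 2.059, 0.004]
contact_force: [-0.2, 0.6, -0.2]
finger_gap: 0.0856
finger_force: 0.0
```

Run:
```python
from h import *
s=imaging.capture("scene");cv2.imwrite("pics/j1.png",cv2.resize(s[120:240,200:350],None,fx=5,fy=5,interpolation=cv2.INTER_CUBIC))
```

```text
(no output)
```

View pics/j1.png

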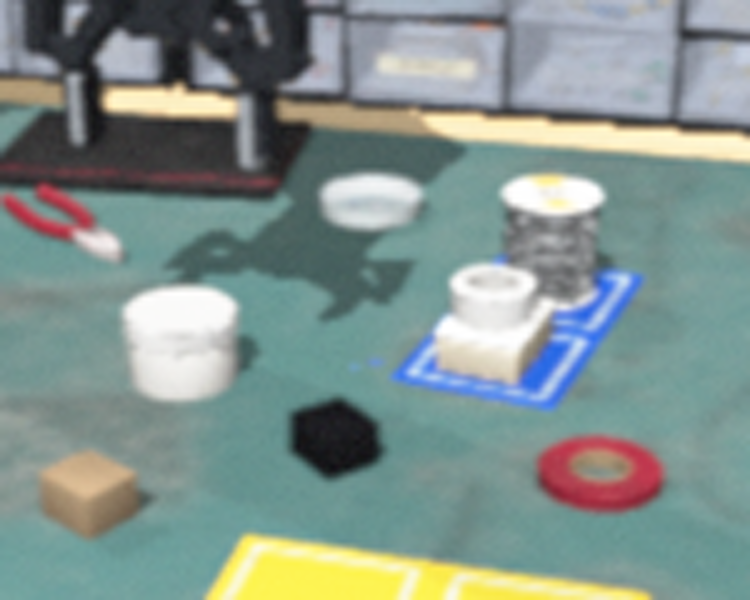

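carry_out:
  targets: [-0.02, 0, -0.4, 0, 1, 0, 0, -0.6, 0, 1, 0, 0, -0.6, 0, 1, 0, 0, -0.3, 0, 1, 0, 0, -0.12, 0, 1, 0, 0, 0, 0, 1, 0, 0, 0, 0, 0.5, 0, 0, 0, 0, 0, 0, 0, 0, 0, -1, 0, 0, 0, 0, -1, 0, 0, 0, 0, -1, 0, 0, 0, 0, -1, 0, 0, 0.15, 0, -1, 0, 0, 0.4, 0, -1, 0, 0, 0.6, 0, -1, 0, 0, 0.6, 0, -1, 0, 0, 0.3, 0, -1, 0, 0, 0, 0, -1, 0, 0, 0, 0, -1]

```text
time_s: 23.65
ee_pos: [0.4262, 0.0491, 0.1132]
ee_rot: [2.37, 2.061, 0.001]
contact_force: [-0.5, 0.6, -1.5]
finger_gap: 0.057
finger_force: 64.1
```

carry_out:
  targets: [0.24, -0.2, 0, 0, -1, 0.48, -0.41, 0, 0, -1, 0.48, -0.41, 0, 0, -1, 0.48, -0.41, 0, 0, -1, 0.48, -0.41, 0, 0, -1, 0.48, -0.41, 0, 0, -1, 0.48, -0.41, 0, 0, -1, 0.48, -0.41, 0, 0, -1, 0.48, -0.41, 0, 0, -1, 0.24, -0.2, 0, 0, -1, 0, 0, -0.3, 0, -1, 0, 0, -0.5, 0, -1, 0, 0, -0.5, 0, -1, 0, 0, -0.4, 0, -1, 0, 0, -0.15, 0, -1, 0, 0, 0, 0, -1, 0, 0, 0, 0, -1]

```text
time_s: 25.35
ee_pos: [0.6422, -0.1347, 0.0201]
ee_rot: [-2.37, -2.061, 0.0]
contact_force: [-0.2, 0.3, -1.1]
finger_gap: 0.057
finger_force: 64.1
```

Run:
```python
from h import *
s=imaging.capture("scene");cv2.imwrite("pics/j2.png",cv2.resize(s[190:280,210:350],None,fx=5,fy=5,interpolation=cv2.INTER_CUBIC))
```

```text
(no output)
```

View pics/j2.png

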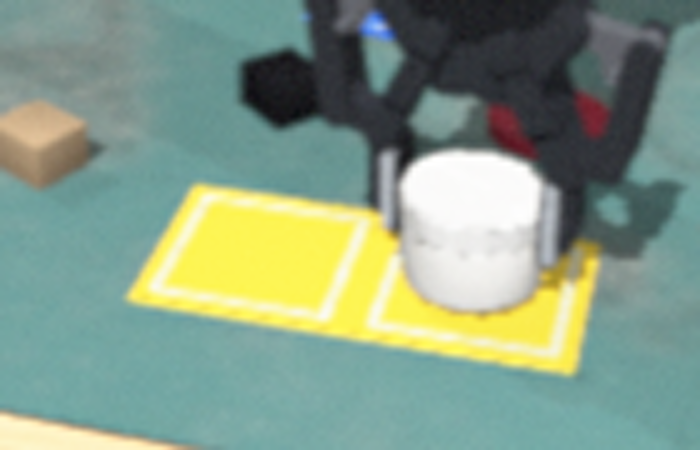

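carry_out:
  targets: [0.01, 0, -0.08, 0, -1, 0.01, 0, -0.05, 0, -1, 0, 0, 0, 0, -1, 0, 0, 0, 0, 0.2, 0, 0, 0, 0, 0.5, 0, 0, 0, 0, 1, 0, 0, 0, 0, 1, 0, 0, 0.2, 0, 1, 0, 0, 0.6, 0, 1, 0, 0, 0.7, 0, 1, 0, 0, 0.5, 0, 1, 0, 0, 0, 0, 1]

```text
time_s: 26.6
ee_pos: [0.6464, -0.136, 0.119]
ee_rot: [2.364, 2.056, 0.007]
contact_force: [0.1, -1.1, -0.7]
finger_gap: 0.0858
finger_force: 0.0
```

carry_out:
  targets: [-0.32, 0.06, 0, 0.9, 1, -0.32, 0.06, 0, 0.9, 1, -0.32, 0.06, 0, 0.9, 1, -0.32, 0.06, 0, 0.9, 1, -0.32, 0.07, 0, 0.9, 1, -0.32, 0.07, 0, 0.9, 1, -0.32, 0.07, 0, 0.9, 1, -0.32, 0.07, 0, 0.9, 1, -0.32, 0.07, 0, 0.9, 1, -0.32, 0.07, 0, 0.9, 1, -0.32, 0.07, 0, 0.9, 1, -0.32, 0.06, 0, 0.9, 1, -0.32, 0.06, 0, 0.95, 1, 0, 0, 0, 0, 1, 0, 0, 0, 0, 1]

```text
time_s: 28.1
ee_pos: [0.4358, -0.0926, 0.1138]
ee_rot: [0.75, 3.05, -0.0]
contact_force: [1.4, -0.0, 1.3]
finger_gap: 0.0853
finger_force: 0.0
```

Run:
```python
from h import *
from workcell import monitor
from scipy.spatial.transform import Rotation as Q
q=monitor.sense();x=Q.from_rotvec(q["ee_rot"]).as_matrix()[:,0];print(np.degrees(np.arctan2(x[1],x[0])),q["joint_pos"],q["ee_pos"])
s=imaging.capture("scene");m=masks(s)
for c in blobs(m["brown"],(200,200,240,235)): print(*rect("scene",c,.012))
im=imaging.capture("top");m=masks(im)
for c in blobs(m["white"],(300,110,365,180)): print(*rect("top",c,.043))
```

```text
152.38301495289892 [-4.61256159e-01  5.00168878e-01  1.98344015e+00  1.13356676e-04
  6.57312539e-01 -1.55013491e+00] [ 0.43576688 -0.09260549  0.11377269]
[436.7 -90.5] [38.9 68.1] 24.2 centroid [436.1 -90.7] px [217. 218.]
```

carry_out:
  targets: [0, 0, -0.4, 0, 1, 0, 0, -0.6, 0, 1, 0, 0, -0.6, 0, 1, 0, 0, -0.4, 0, 1, 0, 0, -0.18, 0, 1, 0, 0, 0, 0, 1, 0, 0, 0, 0, 0.3, 0, 0, 0, 0, -0.3, 0, 0, 0, 0, -1, 0, 0, 0, 0, -1, 0, 0, 0, 0, -1, 0, 0, 0, 0, -1, 0, 0, 0, 0, -1]

```text
time_s: 29.5
ee_pos: [0.4358, -0.0926, 0.0058]
ee_rot: [0.746, 3.05, -0.001]
contact_force: [0.0, 0.4, 6.5]
finger_gap: 0.0285
finger_force: 59.6
```

carry_out:
  targets: [0, 0, 0.3, 0, -1, 0, 0, 0.6, 0, -1, 0, 0, 0.6, 0, -1, 0, 0, 0.3, 0, -1, 0.33, -0.12, 0, 0.67, -1, 0.34, -0.13, 0, 0.67, -1, 0.34, -0.12, 0, 0.67, -1, 0.34, -0.13, 0, 0.67, -1, 0.34, -0.12, 0, 0.67, -1, 0.34, -0.13, 0, 0.67, -1, 0.33, -0.12, 0, 0.67, -1, 0, 0, 0, 0, -1, 0, 0, -0.3, 0, -1, 0, 0, -0.6, 0, -1, 0, 0, -0.5, 0, -1, 0, 0, -0.15, 0, -1, 0, 0, 0, 0, -1, 0, 0, 0, 0, -1]

```text
time_s: 31.3
ee_pos: [0.5534, -0.1359, 0.0181]
ee_rot: [-0.017, 3.141, -0.001]
contact_force: [-0.0, 0.0, -0.4]
finger_gap: 0.0285
finger_force: 59.2
```

Run:
```python
from h import *
s=imaging.capture("scene");cv2.imwrite("pics/k2.png",cv2.resize(s[190:280,210:350],None,fx=5,fy=5,interpolation=cv2.INTER_CUBIC))
```

```text
(no output)
```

View pics/k2.png

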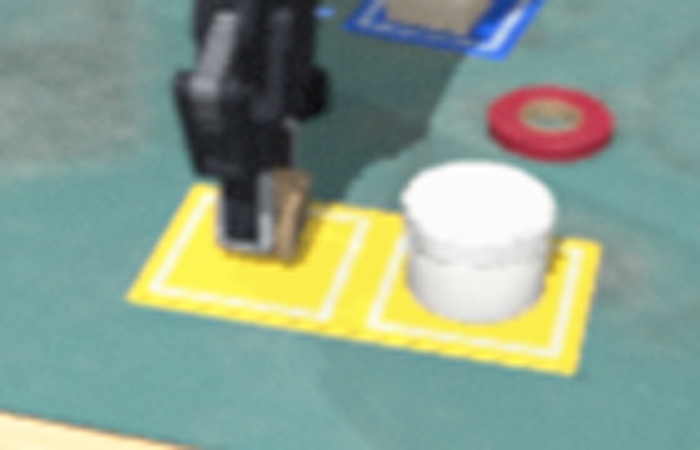

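carry_out:
  targets: [0, 0, -0.1, 0, -1, 0, 0, -0.06, 0, -1, 0, 0, 0, 0, -1, 0, 0, 0, 0, -0.1, 0, 0, 0, 0, 0.2, 0, 0, 0, 0, 0.2, 0, 0, 0, 0, 0.2, 0, 0, 0.2, 0, 0.2, 0, 0, 0.6, 0, 0.2, 0, 0, 0.7, 0, 0.2, 0, 0, 0.7, 0, 0.2, -0.4, -0.6, 0, 0, 0.2, -0.5, -0.7, 0, 0, 0.2, -0.5, -0.7, 0, 0, 0.2, -0.5, -0.8, 0, 0, 0.2, -0.5, -0.8, 0, 0, 0.2, -0.5, -0.8, 0, 0, 0.2, -0.5, -0.8, 0, 0, 0.2, -0.5, -0.8, 0, 0, 0.2, -0.5, -0.8, 0, 0, 0.2]

```text
time_s: 33.35
ee_pos: [0.332, -0.4775, 0.1202]
ee_rot: [-0.018, 3.141, -0.001]
contact_force: [1.0, 0.2, 0.6]
finger_gap: 0.051
finger_force: 0.0
```

Run:
```python
from h import *
im=imaging.capture("top");m=masks(im)
cv2.imwrite("pics/f.png",cv2.resize(im[120:250,140:370],None,fx=3.4,fy=3.4,interpolation=cv2.INTER_CUBIC))
for c in blobs(m["brown"],(310,160,350,205)): print("carton",*rect("top",c,.015))
w=cv2.morphologyEx(cv2.inRange(im,(150,165,165),(255,255,255)),cv2.MORPH_OPEN,np.ones((5,5)))
for c in blobs(w,(305,115,355,165)): print("jar",*rect("top",c,.043))
```

```text
carton [ 553.1 -136.2] [33.  29.8] 0.7 centroid [ 553.4 -136. ] px [329. 179.]
jar [ 642.1 -134.9] [56.4 59.5] 88.7 centroid [ 642.3 -135.3] px [330. 141.]
```

View pics/f.png

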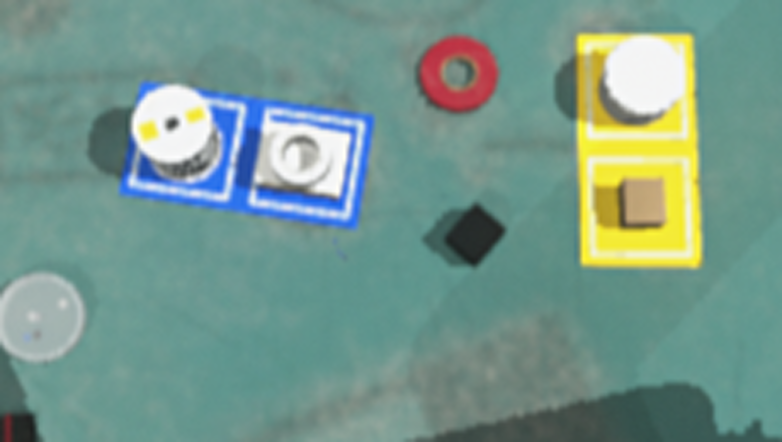

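The final picture shows all five things on their squares: reel (172,123), box with tape (301,155), jar (643,78) and carton (642,202). The dish and the red roll are where they started.

```bash
python3 -c "
from workcell import env
print(env.job_done())"
```

```text
the job is handed in; nothing more can be done
None
```

The soldering place is laid out as asked and handed in at about 33 s of the 138 s allowed: each thing I measured stands within about 3 mm of its square's centre (the component box is the farthest off), the tape roll looks central on the component box, and the dish and red roll were left alone.

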